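# Hang the parts basket on the rail carriage and index it one hole

### The arm

A 6-joint arm with a two-finger parallel gripper is mounted at the origin on the work surface. World frame = base frame: x ahead of the robot, y to its left, z up, the work surface at z = 0. Lengths are in m, angles in degrees, forces in N, time in s.
With the tool pointing down it reaches from about 0.35 to 0.875 m from the base axis. Payload 4.2 kg.
Tool frame: the origin (TCP) lies between the finger pads; the fingertips stand 14 mm ahead of it and the grasp point (between the pads) lies 5 mm behind it; x points along the fingers, y is the direction in which the jaws open and shut, and the axes are right-handed (so a half turn about x gives the same grasp; the last joint's range is limited). The gripper opens to 87 mm and grips with 3 to 60 N. Pads are 19 mm wide; open, the fingers measure 117 mm over their backs; the gripper's body (75 mm by 190 mm) begins 51 mm behind the grasp point.
Start: joints at [-57.605, 22.042, 0.453, 0, -68.411, -14.817], TCP at [0.189, -0.596, 0.237] pointing down, gripper open.
Joint ranges: [-179.83, 179.83], [-69.29, 118.12], [-61.27, 80.66], [-181.25, 117.63], [-171.15, -9.14], [-177.46, 177.46]. Speed limits (degrees/s): [159.86, 159.86, 180, 180, 180, 180].

### API

Orientations are given as a 3x3 rotation matrix whose columns are the frame's x, y, z axes.
In Python, from station import r, imaging, job gives the robot as it stands. The module is installed in compiled form; this text tells all that it offers.
- The arm moves only by the tool apply_moves, never from a script. Its arguments are lists of equal length, an entry for each row: "xyz": the shift along the tool's x, y, z in m, a list of three; "twist": the turn about the tool's x in degrees; "claw": the opening, from 0 (shut) to 1 (fully open). A call has 1 to 12 rows; each row shifts and turns the pose as measured when the row begins, along the tool's axes as they then stand; what a row does not reach is not made up. A row lasts 1/10 s, in which the tool goes at most 50 mm and 8.59 degrees, less where a joint would pass 70% of its speed; a pose out of reach is approached as far as the arm can. A call is refused whole if a number of a shift passes 0.05 or a number of a turn 8.59, either way. A call with a gripper value outside its range is refused whole. The fingers move at their own pace and stop on an object; the grip force is fixed at half the most. Time passes only in rows, so rows that do not move let the fingers close. It gives the time, the measured TCP pose, the force and the opening at its end, in the units of the state.
- r.sense(): the state, without advancing time (a new reading comes with each control period).
- imaging.capture(name): name is "side" or "top"; returns a dict with "pixels" (480x640x3 uint8, red, green, blue), "mtx" (3x3 intrinsics, pixels), "view" (4x4, takes a point from world to camera coordinates). Camera axes: x right, y down, z forward; pixel columns grow to the right and rows downward; lengths in m; the calibration is good to about 2 mm. A picture is of the moment at which its call begins. There is no depth.
- job.finish_job(): hands the job in, once; it reports no verdict.
Trained networks look in a picture, given as the dict that the camera call returned (one of the last four; its "shot" number tells which), for a name from the list of things; names that differ only in an ending like _2 or _b are one class to them, and where a whole thing is asked for, a point or a joint stands for the part that bears it (a point fixed in the world has none). Each returns a list of dicts, best first, with "p" (0 to 1); they miss things now and then, are a little off and sometimes report something else, mostly with a low value. They report only what shows in the picture. A call takes as long as a camera call.
- imaging.regions_of(query, picture): "mask" (480x640 bool, what is visible of it) and "centre" ([column, row] in pixels, amid what is visible of it).
The state is a dict: "time_s": time; "joints": joint angles; "joint_velocities": joint speeds; "effort": joint torques, N m; "tcp_pos": TCP position; "ee_rot": TCP orientation; "wrist_force": force on the tool from outside, world axes, zero at the start; "moment": the same for the moment, N m; "gripper_width": opening from 0.0 (shut) to 1.0 (fully open).
Only numpy, scipy, OpenCV 4.12 (cv2) and the standard library are available. Lean on these libraries where they do the work, as an engineer would, in place of code of your own. Each camera call takes 0.05 s, during which the arm holds its last target.

### The job

Hang the grey parts basket by its handle on both hooks of the rail carriage and let go of it. Then pull up the red lock knob, slide the carriage one hole along the blue rail towards the green end block, and let the lock pin go fully home in that hole; finish while still gripping the red knob, holding the pin home, with the basket still hanging on the hooks. Leave the two white bowls and the screwdriver where they are.

Things in the scene. Friction and masses are not known exactly. Their poses are not given: they have to be found in the camera images.
- basket: Loose grey steel parts basket with brass and black parts fixed inside, about 0.18 to 0.35 kg: open box 60 (its x) by 130 (its y) by 50 high, with a rigid straight handle bar over the middle, along its y. Origin at the centre of its underside; z up. It starts upright on the bench.
- basket_bar (a point): Middle of the basket's handle bar, 125 mm above the basket's underside. The bar is a round steel rod 10 mm thick, 126 mm long along the basket's y, carried by an 8 mm upright at each end; 70 mm of free air between bar and basket rim. Grasp it here, in the middle, from above, closing across it (along the basket's x), so that the ends stay free for the hooks.
- rail: Blue perforated steel rail fixed on the bench, 48 (x) by 260 (y) by 40 high. Origin under its middle; its y runs along its length, z up. Its top has 5 holes at y = -80, -40, 0, 40, 80 mm. The carriage starts locked in the middle hole.
- green_block: Green end block, 46 by 30 by 60 high, fixed at one end of the rail, centre 146 mm from the rail's middle along the rail's +y or -y. Origin at the centre of its underside. The carriage must go towards this end.
- orange_block: Orange end block, same size, fixed at the rail's other end.
- carriage (a joint): Position of the aluminium carriage along the rail, m, along the rail's y: 0 at the start (middle hole), +0.04 or -0.04 at the next holes; travel -0.06 to 0.06. Sliding friction about 2 N once the pin is out of the hole; the pin blocks it otherwise. The carriage carries the red knob and the hooks.
- plunger (a joint): Lift of the lock pin, m: 0 = fully home in a hole, 0.018 = pulled up to its stop. A spring pushes it down with 6 N at 0 and about 9 N at the stop. The pin is 10 mm thick with a round tip, the holes 13 mm along the rail; it is clear of the rail from 0.012 on. Let down up to 3 mm off a hole's centre it centres itself; let down between holes it rests on the rail's top.
- knob: Red knurled lock knob, an upright cylinder 28 in diameter and 26 high, on the carriage above the rail's centre line. Origin at its centre, 94 mm above the bench when the pin is home. It rises with the pin and moves with the carriage; under it is a free neck of 16 mm diameter and 24 mm length. Grasp from above, closing along the rail.
- hooks: Hook frame on the carriage: two parallel 8 mm steel rod hooks at y = -40 and +40, free space for fingers between. Origin on the bench plane under the knob's axis, x from the knob across the rail to the hooks, y along the rail, z up; moves with the carriage. Each rises at x = 70 to z = 195, runs out in +x, dips to a seat and turns up to a tip at x = 138 (tip top z = 202).
- hook_seat (a point): Midway between the two hook seats, at x = 116, z = 184 in the hooks' frame: where the middle of the handle bar lies when it rests in both seats, along the hooks' y. The basket's box (wider than the hooks) must stay outside or below them: bring it in from beyond the tips (+x), bar just over the tips (centre at z 210 to 230), box below the hooks, then lower the bar behind the tips.
- bowl_a: White bowl, 120 across, 60 high, bystander; origin at the centre of its underside.
- bowl_b: Second white bowl, same size, bystander.
- screwdriver: Screwdriver lying on the bench on the far side, pointing away from the robot, about 200 long, bystander.

How it is judged:
By the outcome, as a careful person would: the job done as asked, in the order asked, and still so for the second after the job is handed in, while the arm keeps its last pose, push and grip.
It also fails if it takes over 58 s, if anything falls off the work surface, if the arm or the gripper's body presses on something with over 40 N, if the wrist force passes 120 N, or if a joint passes its speed limit or range.

## Working session

There is one attempt and no reset: what is moved stays moved. The work goes in short steps, Python scripts to look and compute and a tool call to move; the robot and the scene stay as the last step left them, time stands still between calls to the robot, and variables do not carry over. Pictures are saved under pics/ and viewed, and the job is handed in when it is done.

Besides the shell and the picture viewer there is one more tool, called after "Request:" by a JSON object that holds its "op" and its "data", one argument or row to a line. apply_moves: Moves the arm, as the interface text tells. Its arguments: {"type":"object","properties":{"xyz":{"type":"array","items":{"type":"array","items":{"type":"number"}}},"twist":{"type":"array","items":{"type":"number"}},"claw":{"type":"array","items":{"type":"number"}}},"required":["xyz","twist","claw"]}

```bash
mkdir -p pics
cat > h.py <<'E'
import numpy as np, cv2
from station import r, imaging, job
def snap(n,f=None):
    d=imaging.capture(n)
    cv2.imwrite(f"pics/{f or n}.png",cv2.cvtColor(d["pixels"],cv2.COLOR_RGB2BGR))
    return d
def proj(d,P):
    P=np.atleast_2d(P); c=(d["view"][:3,:3]@P.T).T+d["view"][:3,3]
    q=(d["mtx"]@c.T).T; return q[:,:2]/q[:,2:]
def ray(d,uv):
    R=d["view"][:3,:3]; t=d["view"][:3,3]
    v=R.T@np.linalg.inv(d["mtx"])@np.array([uv[0],uv[1],1.]); return -R.T@t, v/np.linalg.norm(v)
def onz(d,uv,z):
    o,v=ray(d,uv); return o+v*(z-o[2])/v[2]
def tri(d1,u1,d2,u2):
    A=[];b=[]
    for d,u in((d1,u1),(d2,u2)):
        o,v=ray(d,u); M=np.eye(3)-np.outer(v,v); A.append(M); b.append(M@o)
    return np.linalg.lstsq(np.vstack(A),np.hstack(b),rcond=None)[0]
E
python3 - <<'E'
from h import *
a=snap("top","top0"); b=snap("side","side0")
for d in(a,b):
    print(d["mtx"].round(1).tolist(), ray(d,(320,240)))
    for q in ["basket","rail","green_block","orange_block","knob","hooks","bowl_a","screwdriver"]:
        print(q,[(round(x["p"],2),np.round(x["centre"]).tolist(),int(x["mask"].sum())) for x in imaging.regions_of(q,d)][:3])
s=r.sense(); print(s["time_s"],s["ee_rot"])
E
```

```text
[[603.5, 0.0, 327.6], [0.0, 603.5, 242.6], [0.0, 0.0, 1.0]] (array([ 0.41153435, -0.11171243,  1.44034039]), array([ 0.09702342,  0.03346267, -0.99471941]))
basket [(0.6, [334.0, 264.0], 1555), (0.58, [176.0, 274.0], 1633)]
rail [(0.94, [337.0, 279.0], 3327), (0.17, [331.0, 251.0], 403)]
green_block [(0.5, [270.0, 287.0], 227)]
orange_block [(0.52, [394.0, 279.0], 265)]
knob [(0.52, [335.0, 287.0], 114), (0.52, [175.0, 270.0], 1590)]
hooks [(0.87, [336.0, 253.0], 416)]
bowl_a [(0.97, [501.0, 242.0], 2123), (0.77, [172.0, 186.0], 2036)]
screwdriver [(0.74, [260.0, 210.0], 489)]
[[498.3, 0.0, 319.7], [0.0, 498.3, 234.6], [0.0, 0.0, 1.0]] (array([0.15788251, 0.50441812, 0.8946067 ]), array([ 0.37370167, -0.55570948, -0.74265338]))
basket [(0.55, [244.0, 411.0], 4066)]
rail [(0.65, [354.0, 271.0], 3963)]
green_block []
orange_block [(0.6, [394.0, 233.0], 364), (0.52, [409.0, 168.0], 1277), (0.5, [352.0, 269.0], 4128)]
knob [(0.45, [367.0, 262.0], 216)]
hooks [(0.64, [330.0, 234.0], 538)]
bowl_a [(0.97, [159.0, 358.0], 3100), (0.84, [408.0, 163.0], 1273)]
screwdriver [(0.81, [248.0, 308.0], 561)]
0.9 [[ 3.14617797e-05 -3.02009230e-01  9.53305001e-01]
 [-4.00620512e-05  9.53305000e-01  3.02009231e-01]
 [-9.99999999e-01 -4.76931016e-05  1.78935627e-05]]
```

View pics/top0.png

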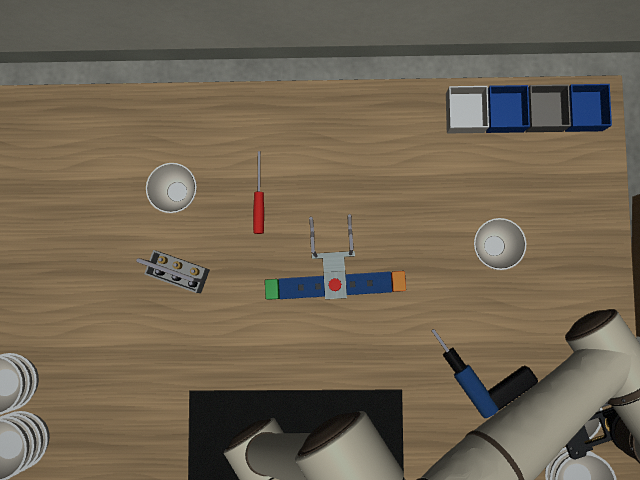

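View pics/side0.png

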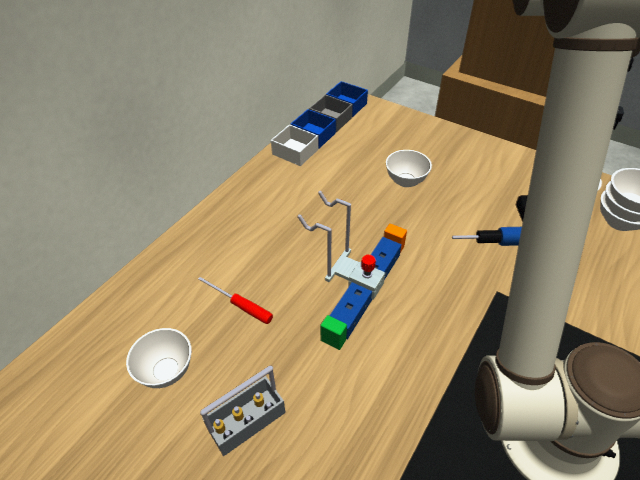

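Run:
```python
import cv2
a=cv2.imread("pics/top0.png"); b=cv2.imread("pics/side0.png")
cv2.imwrite("pics/z1.png",cv2.resize(a[200:320,130:230],None,fx=5,fy=5,interpolation=cv2.INTER_CUBIC))
cv2.imwrite("pics/z2.png",cv2.resize(a[215:315,250:410],None,fx=5,fy=5,interpolation=cv2.INTER_CUBIC))
cv2.imwrite("pics/z3.png",cv2.resize(b[180:330,260:460],None,fx=4,fy=4,interpolation=cv2.INTER_CUBIC))
cv2.imwrite("pics/z4.png",cv2.resize(b[330:480,160:340],None,fx=4,fy=4,interpolation=cv2.INTER_CUBIC))
```

```text
(no output)
```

View pics/z1.png

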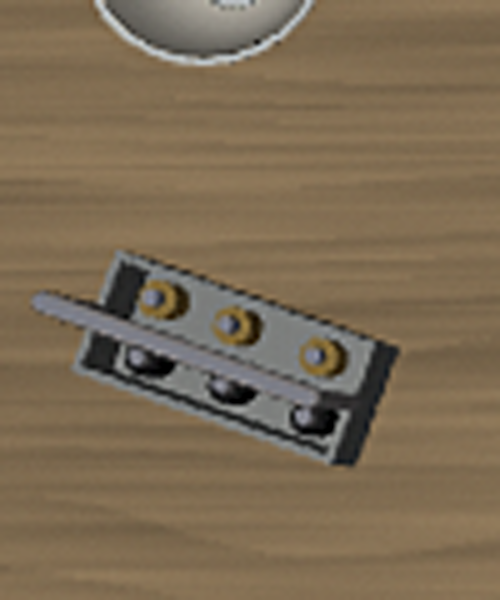

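View pics/z2.png

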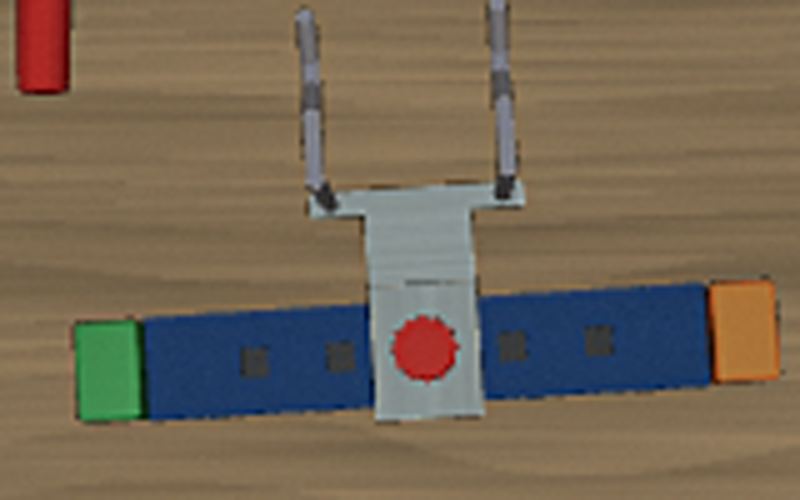

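View pics/z3.png

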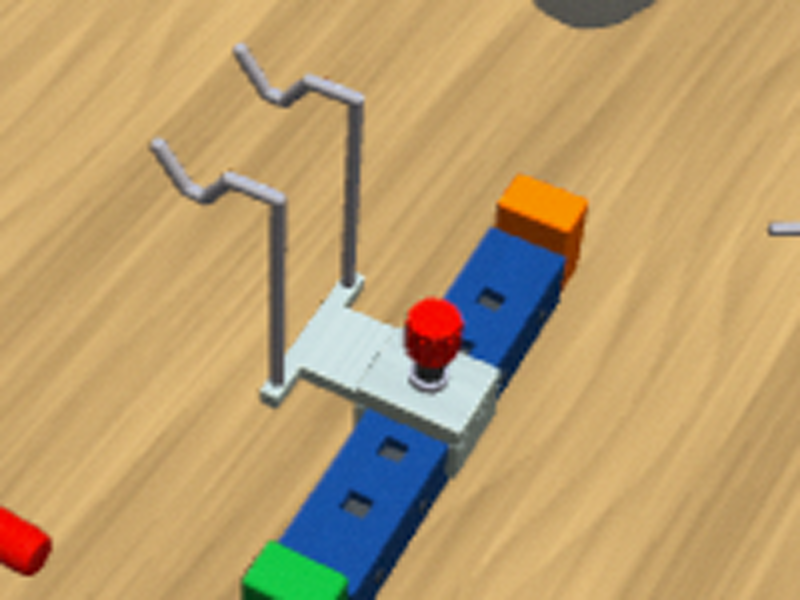

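View pics/z4.png

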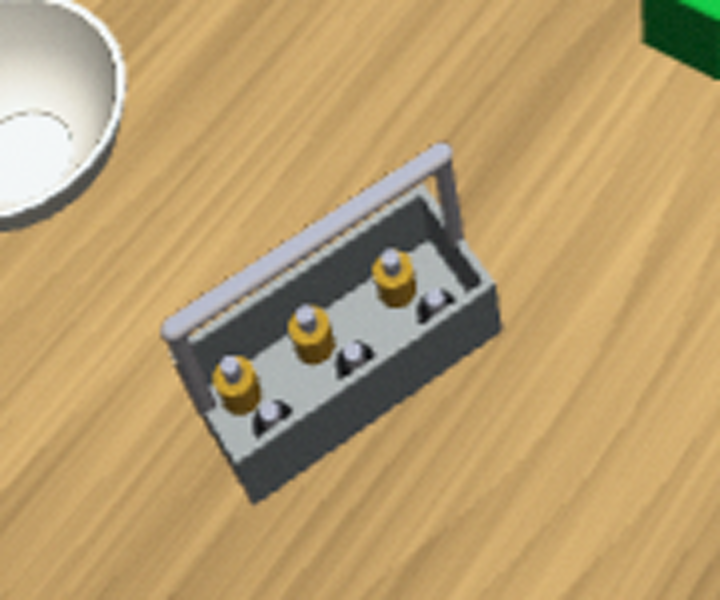

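```bash
cat > fit0.py <<'E'
from h import *
from scipy.optimize import least_squares
a=imaging.capture("top"); b=imaging.capture("side")
T=lambda x,y,ox,oy,f:(ox+(x+.5)/f-.5,oy+(y+.5)/f-.5)
z1=lambda x,y:T(x,y,130,200,5); z2=lambda x,y:T(x,y,250,215,5); z3=lambda x,y:T(x,y,260,180,4); z4=lambda x,y:T(x,y,160,330,4)
def fit(obs,x0):
    def res(p,full=False):
        c,s=np.cos(p[2]),np.sin(p[2]); R=np.array([[c,-s,0],[s,c,0],[0,0,1]])
        e=[proj(d,R@np.array(P)+[p[0],p[1],0])[0]-uv for d,P,uv in obs]
        return np.ravel(e)
    o=least_squares(res,x0,loss="soft_l1"); print(np.r_[o.x[:2],np.degrees(o.x[2])].round(4)); print(res(o.x).reshape(-1,2).round(1).tolist()); return o.x
h=.125
fit([(a,(0,.061,h),z1(42,302)),(a,(0,-.061,h),z1(345,398)),(b,(0,.061,h),z4(172,330)),(b,(0,-.061,h),z4(443,152)),
 (a,(.03,.065,.05),z1(120,252)),(a,(-.03,.065,.05),z1(78,370)),(b,(-.03,.065,0.0),z4(253,503)),(b,(-.03,-.065,.05),z4(495,285)),(b,(-.03,.065,.05),z4(236,458))],[.45,.3,-.3])
print("direct",onz(a,z1(193,350),.125),onz(b,z4(307,241),.125))
obs=[(a,(0,y,.04),z2(*q)) for y,q in((.08,(256,361)),(.04,(341,356)),(-.04,(512,346)),(-.08,(599,341)))]
obs+=[(b,(0,y,.04),z3(*q)) for y,q in((-.08,(490,299)),(.04,(392,448)),(.08,(357,503)))]
fit(obs+[(a,(0,0,.107),z2(427,349))],[.4,-.1,0.05])
o2=[(a,(.138,.04,.198),z2(306,14)),(a,(.138,-.04,.198),z2(499,3)),(b,(.138,.04,.198),z3(156,145)),(b,(.138,-.04,.198),z3(240,48)),
(b,(.116,.04,.175),z3(203,195)),(b,(.116,-.04,.175),z3(280,100)),(b,(0,0,.094),z3(433,333)),(a,(0,0,.107),z2(427,349))]
fit(o2,[.4,-.1,0.05]); fit(obs+o2,[.4,-.1,0.05])
for m in imaging.regions_of("bowl_a",a)[:2]+imaging.regions_of("screwdriver",a)[:1]: print(onz(a,m["centre"],.03))
E
python3 fit0.py
```

```text
[  0.478    0.2751 -20.7378]
[[0.5, 0.0], [-8.8, 0.1], [1.8, -2.2], [-0.8, 0.7], [-1.2, -0.6], [-2.3, 0.0], [0.3, -0.4], [0.7, -0.8], [-0.0, 0.3]]
direct [0.47795646 0.26600809 0.125     ] [0.47870047 0.27828914 0.125     ]
[ 0.4433 -0.0978  2.9965]
[[-0.6, 0.2], [-0.4, 0.2], [-0.1, 0.1], [-0.3, 0.0], [0.4, -1.0], [0.3, -0.8], [0.1, -0.9], [-0.7, -0.2]]
[ 0.4428 -0.0973  3.1472]
[[-0.6, 0.8], [-0.8, 0.5], [0.9, -0.6], [0.3, -0.2], [-1.0, -1.1], [-0.5, -1.5], [0.3, -0.8], [-0.9, 0.1]]
[ 0.4431 -0.0973  3.0984]
[[-0.8, 0.4], [-0.6, 0.3], [-0.3, 0.1], [-0.4, 0.0], [0.3, -0.9], [0.3, -0.6], [0.2, -0.7], [-0.6, 0.6], [-0.7, 0.4], [0.8, -0.7], [0.2, -0.3], [-1.1, -1.2], [-0.5, -1.6], [0.2, -0.9], [-0.9, -0.1]]
[0.67706774 0.29173546 0.03      ]
[ 0.53547146 -0.48839581  0.03      ]
[0.61760618 0.08598446 0.03      ]
```

Request:
{"op": "apply_moves", "data": {
  "xyz": [
    [-0.015,0,0],
    [-0.015,0,0],
    [-0.015,0,0],
    [-0.015,0,0],
    [-0.015,0,0],
    [-0.015,0,0],
    [0,-0.01,0.04],
    [0,-0.01,0.04],
    [0,-0.01,0.04],
    [0,-0.01,0.04],
    [0,-0.01,0.04],
    [0,-0.01,0.04]
  ],
  "twist": [-8.5,-8.5,-8.5,-8.5,-8.5,-8.5,0,0,0,0,0,0],
  "claw": [1,1,1,1,1,1,1,1,1,1,1,1]
}}

```text
time_s: 2.3
tcp_pos: [0.3308, -0.389, 0.3286]
ee_rot: [[-0.0, -0.934, 0.358], [0.001, 0.358, 0.934], [-1.0, 0.001, 0.001]]
wrist_force: [-0.7, -0.1, 0.0]
gripper_width: 1.002
```

```bash
cat > to.py <<'E'
import sys
from h import *
s=r.sense(); R=s["ee_rot"];p=np.array(s["tcp_pos"]);R=np.array(R)
yaw=np.degrees(np.arctan2(R[1,1],R[0,1]))
print("t",round(s["time_s"],2),"p",p.round(4),"yaw",yaw.round(2),"tilt",R[2].round(3),"F",np.round(s["wrist_force"],1),"w",round(s["gripper_width"],3))
if len(sys.argv)>4:
    g=np.array([float(v) for v in sys.argv[1:4]]); n=int(sys.argv[5]) if len(sys.argv)>5 else 1
    ty=float(sys.argv[4]); dt=-(((ty-yaw)+180)%360-180)
    c,q=np.cos(np.radians(ty)),np.sin(np.radians(ty))
    Rt=np.array([[0,c,q],[0,q,-c],[-1,0,0]])
    print("total now-frame",(R.T@(g-p)).round(4),"target-frame",(Rt.T@(g-p)).round(4),"/n",(Rt.T@(g-p)/n).round(4),"twist",round(dt,2))
E
python3 to.py .478 .2755 .26 159.3 12
```

```text
t 2.3 p [ 0.3308 -0.389   0.3286] yaw 159.04 tilt [-1.     0.001  0.001] F [-0.7 -0.1  0. ] w 1.002
total now-frame [0.0693 0.1003 0.6731] target-frame [0.0686 0.0972 0.6736] /n [0.0057 0.0081 0.0561] twist -0.26
```

Request:
{"op": "apply_moves", "data": {
  "xyz": [
    [0,0.006,0.045],
    [0,0.006,0.045],
    [0,0.006,0.045],
    [0,0.006,0.045],
    [0,0.006,0.045],
    [0,0.006,0.045],
    [0,0.006,0.045],
    [0,0.006,0.045],
    [0,0.006,0.045],
    [0,0.006,0.045],
    [0.01,0.006,0.04],
    [0.01,0.006,0.03]
  ],
  "twist": [0,0,0,0,0,0,0,0,0,0,0,0],
  "claw": [0.8,0.8,0.8,0.8,0.8,0.8,0.8,0.8,0.8,0.8,0.8,0.8]
}}

```text
time_s: 3.5
tcp_pos: [0.4526, 0.1448, 0.3142]
ee_rot: [[0.015, -0.935, 0.355], [0.005, 0.355, 0.935], [-1.0, -0.012, 0.01]]
wrist_force: [0.1, 0.2, 0.3]
gripper_width: 0.8
```

```bash
python3 to.py .478 .2755 .2 159.3 6
```

```text
t 3.5 p [0.4526 0.1448 0.3142] yaw 159.22 tilt [-1.    -0.012  0.01 ] F [0.1 0.2 0.3] w 0.8
total now-frame [0.1152 0.0239 0.1301] target-frame [0.1142 0.0224 0.1313] /n [0.019  0.0037 0.0219] twist -0.08
```

Request:
{"op": "apply_moves", "data": {
  "xyz": [
    [0.01,0.003,0.02],
    [0.01,0.003,0.02],
    [0.01,0.003,0.02],
    [0.015,0.003,0.02],
    [0.015,0.003,0.02],
    [0.015,0.003,0.015],
    [0.01,0.001,0.005],
    [0,0,0]
  ],
  "twist": [0,0,0,0,0,0,0,0],
  "claw": [0.8,0.8,0.8,0.8,0.8,0.8,0.8,0.8]
}}

```text
time_s: 4.3
tcp_pos: [0.4793, 0.2745, 0.2253]
ee_rot: [[0.015, -0.937, 0.35], [0.005, 0.35, 0.937], [-1.0, -0.012, 0.01]]
wrist_force: [-0.8, -1.0, -0.5]
gripper_width: 0.796
```

```bash
python3 to.py .478 .2755 .12 159.3 6
python3 - <<'E'
from h import *
for n in("top","side"):
    d=snap(n,n+"1"); s=r.sense(); print(proj(d,s["tcp_pos"]))
print(s["ee_rot"])
a=cv2.imread("pics/side1.png")[250:480,120:400]; cv2.imwrite("pics/s1z.png",cv2.resize(a,None,fx=2.6,fy=2.6,interpolation=cv2.INTER_CUBIC))
E
```

```text
t 4.3 p [0.4793 0.2745 0.2253] yaw 159.52 tilt [-1.    -0.012  0.01 ] F [-0.8 -1.  -0.5] w 0.796
total now-frame [ 0.1053  0.0029 -0.0005] target-frame [0.1053 0.0016 0.0005] /n [0.0175 0.0003 0.0001] twist 0.22
[[149.93258004 266.44239706]]
[[228.46339079 356.52097495]]
[[ 0.01737952 -0.93658099  0.35002   ]
 [ 0.00665436  0.35017346  0.93666123]
 [-0.99982682 -0.01394957  0.01231819]]
```

View pics/s1z.png

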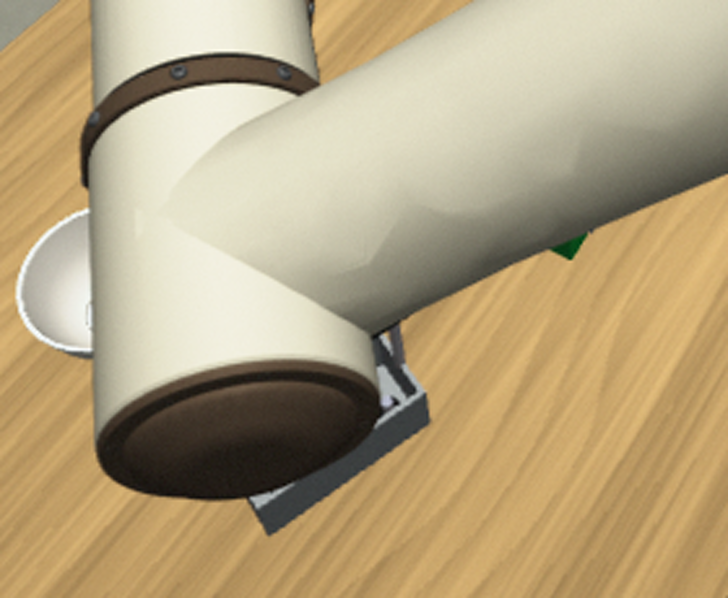

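Request:
{"op": "apply_moves", "data": {
  "xyz": [
    [0.015,0.0005,0],
    [0.018,0.0005,0],
    [0.018,0.0005,0],
    [0.018,0.0005,0],
    [0.015,0.0005,0],
    [0.01,0,0],
    [0.008,0,0],
    [0,0,0],
    [0,0,0]
  ],
  "twist": [0,0,0,0,0,0,0,0,0],
  "claw": [0.8,0.8,0.8,0.8,0.8,0.8,0.8,0.8,0.8]
}}

```text
time_s: 5.3
tcp_pos: [0.4848, 0.2742, 0.1332]
ee_rot: [[0.034, -0.935, 0.354], [0.02, 0.355, 0.935], [-0.999, -0.025, 0.03]]
wrist_force: [-0.4, 1.5, 0.5]
gripper_width: 0.801
```

```bash
python3 to.py .478 .2755 .12 159.3 6
```

```text
t 5.3 p [0.4848 0.2742 0.1332] yaw 159.21 tilt [-0.999 -0.025  0.03 ] F [-0.4  1.5  0.5] w 0.801
total now-frame [ 0.013   0.0072 -0.0016] target-frame [ 0.0132  0.0069 -0.0012] /n [ 0.0022  0.0011 -0.0002] twist -0.09
```

Request:
{"op": "apply_moves", "data": {
  "xyz": [
    [0.005,0.003,0],
    [0.005,0.003,-0.001],
    [0.003,0.001,0],
    [0,0,0],
    [0,0,0],
    [0,0,0],
    [0,0,0],
    [0,0,0],
    [0,0,0]
  ],
  "twist": [0,0,0,0,0,0,0,0,0],
  "claw": [0.8,0.8,0.8,0.8,0,0,0,0,0]
}}

```text
time_s: 6.2
tcp_pos: [0.4787, 0.2772, 0.121]
ee_rot: [[0.037, -0.935, 0.353], [0.022, 0.354, 0.935], [-0.999, -0.027, 0.034]]
wrist_force: [0.4, -0.2, 0.1]
gripper_width: 0.428
```

```bash
python3 to.py .478 .2755 .12 159.3 6
```

```text
t 6.2 p [0.4787 0.2772 0.121 ] yaw 159.25 tilt [-0.999 -0.027  0.034] F [ 0.4 -0.2  0.1] w 0.428
total now-frame [ 0.001   0.0001 -0.0019] target-frame [ 0.001   0.0001 -0.0018] /n [ 0.0002  0.     -0.0003] twist -0.05
```

Request:
{"op": "apply_moves", "data": {
  "xyz": [
    [0,0,0],
    [0,0,0],
    [0,0,0],
    [0,0,0],
    [0,0,0]
  ],
  "twist": [0,0,0,0,0],
  "claw": [0,0,0,0,0]
}}

```text
time_s: 6.7
tcp_pos: [0.4789, 0.2771, 0.1211]
ee_rot: [[0.038, -0.935, 0.353], [0.023, 0.354, 0.935], [-0.999, -0.027, 0.034]]
wrist_force: [-0.3, -0.4, -0.5]
gripper_width: 0.101
```

```bash
python3 to.py .478 .2755 .12 159.3 6
```

```text
t 6.7 p [0.4789 0.2771 0.1211] yaw 159.24 tilt [-0.999 -0.027  0.034] F [-0.3 -0.4 -0.5] w 0.101
total now-frame [ 0.001   0.0003 -0.0019] target-frame [ 0.0011  0.0003 -0.0019] /n [ 0.0002  0.     -0.0003] twist -0.06
```

Request:
{"op": "apply_moves", "data": {
  "xyz": [
    [-0.006,0,0],
    [-0.01,0,0],
    [-0.012,0,0],
    [-0.012,0,0],
    [-0.012,0,0],
    [-0.012,0,0],
    [-0.012,0,0],
    [-0.012,0,0],
    [-0.01,0,0],
    [-0.006,0,0],
    [0,0,0]
  ],
  "twist": [0,0,0,0,0,0,0,0,0,0,0],
  "claw": [0,0,0,0,0,0,0,0,0,0,0]
}}

```text
time_s: 7.8
tcp_pos: [0.4717, 0.2727, 0.2314]
ee_rot: [[0.031, -0.934, 0.355], [0.02, 0.356, 0.934], [-0.999, -0.022, 0.03]]
wrist_force: [0.3, -0.1, -2.2]
gripper_width: 0.104
```

```bash
python3 to.py .6227 -.0878 .23 183.1 20;  python3 - <<'E'
from h import *
d=snap("side","side2"); snap("top","top2")
E
```

```text
t 7.8 p [0.4717 0.2727 0.2314] yaw 159.13 tilt [-0.999 -0.022  0.03 ] F [ 0.3 -0.1 -2.2] w 0.104
total now-frame [-0.0011 -0.2694 -0.2831] target-frame [ 0.0014 -0.1313 -0.3681] /n [ 0.0001 -0.0066 -0.0184] twist -23.97
```

View pics/side2.png

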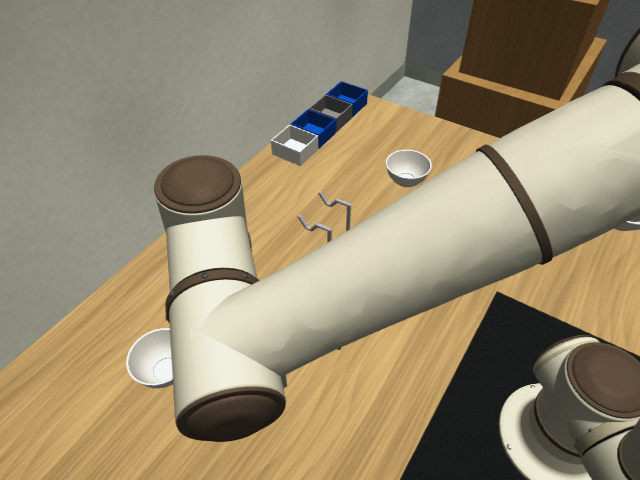

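Request:
{"op": "apply_moves", "data": {
  "xyz": [
    [0,-0.005,0],
    [0,-0.005,0],
    [0,-0.005,0],
    [0,-0.012,-0.01],
    [0,-0.013,-0.02],
    [0,-0.013,-0.02],
    [0,-0.013,-0.02],
    [0,-0.013,-0.02],
    [0,-0.013,-0.02],
    [0,-0.013,-0.02],
    [0,-0.013,-0.02],
    [0,-0.013,-0.02]
  ],
  "twist": [-8,-8,-8,0,0,0,0,0,0,0,0,0],
  "claw": [0,0,0,0,0,0,0,0,0,0,0,0]
}}

```text
time_s: 9.1
tcp_pos: [0.613, 0.1023, 0.2179]
ee_rot: [[0.007, -0.997, -0.077], [0.008, -0.077, 0.997], [-1.0, -0.008, 0.007]]
wrist_force: [0.5, 0.7, -2.3]
gripper_width: 0.098
```

```bash
python3 to.py .6227 -.0878 .23 183.1 10
```

```text
t 9.1 p [0.613  0.1023 0.2179] yaw -175.57 tilt [-1.    -0.008  0.007] F [ 0.5  0.7 -2.3] w 0.098
total now-frame [-0.0135  0.0049 -0.1902] target-frame [-0.0121  0.0006 -0.1903] /n [-0.0012  0.0001 -0.019 ] twist 1.33
```

Request:
{"op": "apply_moves", "data": {
  "xyz": [
    [-0.003,0,-0.012],
    [-0.003,0,-0.018],
    [-0.003,0,-0.02],
    [-0.002,0,-0.02],
    [-0.002,0,-0.02],
    [-0.002,0,-0.02],
    [-0.002,0,-0.02],
    [-0.002,0,-0.02],
    [-0.002,0,-0.015],
    [-0.002,0,-0.01],
    [0,0,-0.005],
    [0,0,0]
  ],
  "twist": [1.3,0,0,0,0,0,0,0,0,0,0,0],
  "claw": [0,0,0,0,0,0,0,0,0,0,0,0]
}}

```text
time_s: 10.3
tcp_pos: [0.6164, -0.0856, 0.2319]
ee_rot: [[-0.012, -0.999, -0.045], [0.007, -0.045, 0.999], [-1.0, 0.012, 0.007]]
wrist_force: [-0.4, -1.0, -2.3]
gripper_width: 0.099
```

```bash
python3 to.py .6227 -.0878 .225 183.1 10
python3 - <<'E'
from h import *
d=snap("side","side3"); snap("top","top3")
E
```

```text
t 10.3 p [ 0.6164 -0.0856  0.2319] yaw -177.44 tilt [-1.     0.012  0.007] F [-0.4 -1.  -2.3] w 0.099
total now-frame [ 0.0068 -0.0062 -0.0025] target-frame [ 0.0069 -0.0061 -0.0025] /n [ 0.0007 -0.0006 -0.0003] twist -0.54
```

View pics/side3.png

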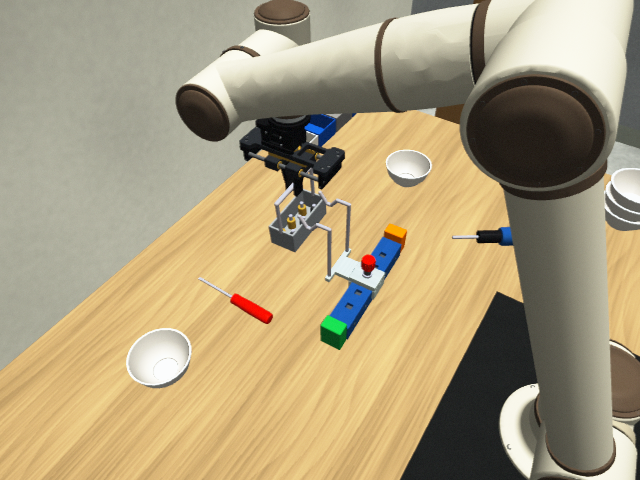

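View pics/top3.png

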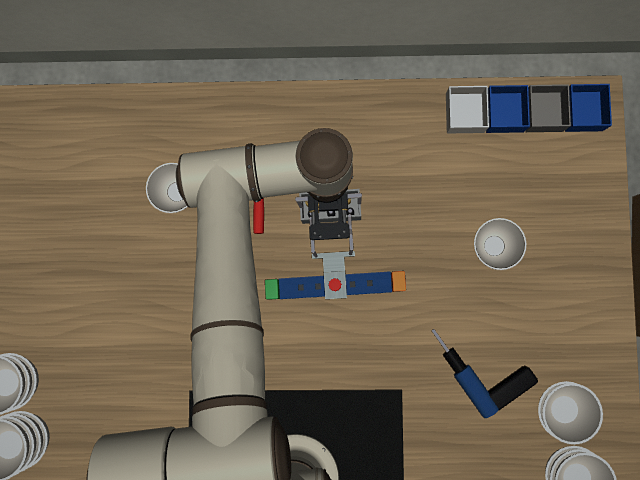

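Run:
```python
import cv2
a=cv2.imread("pics/side3.png")[130:290,220:400]; cv2.imwrite("pics/s3z.png",cv2.resize(a,None,fx=4,fy=4,interpolation=cv2.INTER_CUBIC))
```

```text
(no output)
```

View pics/s3z.png

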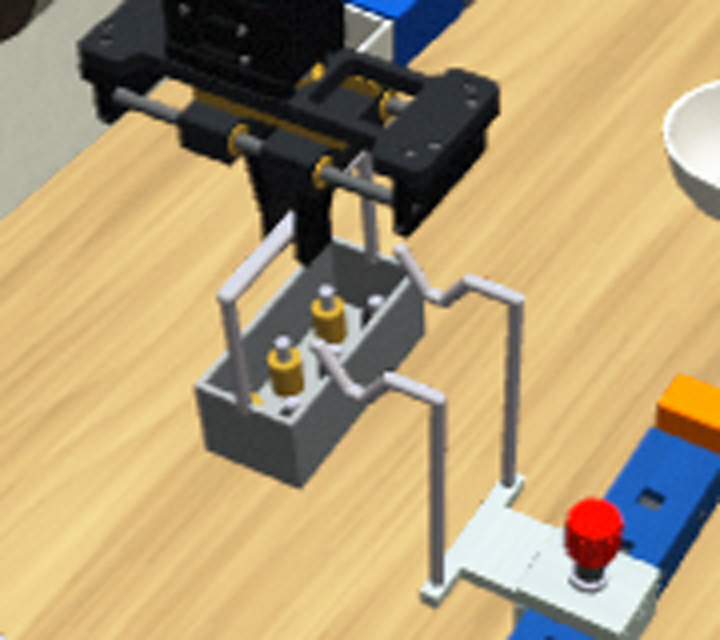

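Run:
```python
from h import *
d=imaging.capture("side"); s=r.sense(); R=np.array(s["ee_rot"]); p=np.array(s["tcp_pos"])
c=p-R[:,0]*.0045
T=lambda x,y:np.array((220+(x+.5)/4-.5,130+(y+.5)/4-.5))
for e,uv in((.061,(226,297)),(-.061,(365,158))):
    print(proj(d,c+R[:,2]*e)[0], T(*uv), onz(d,T(*uv),c[2]), c+R[:,2]*e)
```

```text
[275.79221645 201.86482677] [276.125 203.875] [ 0.6102917  -0.02012346  0.23647628] [ 0.61383644 -0.02386377  0.2369366 ]
[309.17421255 166.74251008] [310.875 169.125] [ 0.61192349 -0.14088974  0.23647628] [ 0.61942901 -0.14573205  0.23601595]
```

Request:
{"op": "apply_moves", "data": {
  "xyz": [
    [0.004,0.004,-0.001],
    [0.004,0.008,-0.001],
    [0.003,0.008,-0.001],
    [0.002,0.008,-0.001],
    [0,0.008,0],
    [0,0.008,0],
    [0,0.006,0],
    [0,0.004,0],
    [0,0.003,0],
    [0,0,0]
  ],
  "twist": [-0.5,0,0,0,0,0,0,0,0,0],
  "claw": [0,0,0,0,0,0,0,0,0,0]
}}

```text
time_s: 11.45
tcp_pos: [0.5536, -0.0907, 0.219]
ee_rot: [[-0.011, -0.998, -0.058], [0.007, -0.058, 0.998], [-1.0, 0.011, 0.008]]
wrist_force: [-0.1, 0.3, -2.2]
gripper_width: 0.106
```

```bash
python3 to.py .5592 -.0915 .179 183.1 1
python3 - <<'E'
from h import *
d=snap("side","side4")
a=cv2.imread("pics/side4.png")[130:290,220:400]; cv2.imwrite("pics/s4z.png",cv2.resize(a,None,fx=4,fy=4,interpolation=cv2.INTER_CUBIC))
E
```

```text
t 11.45 p [ 0.5536 -0.0907  0.219 ] yaw -176.68 tilt [-1.     0.011  0.008] F [-0.1  0.3 -2.2] w 0.106
total now-frame [ 0.04   -0.0059 -0.0014] target-frame [ 0.04   -0.0055 -0.0011] /n [ 0.04   -0.0055 -0.0011] twist 0.22
```

View pics/s4z.png

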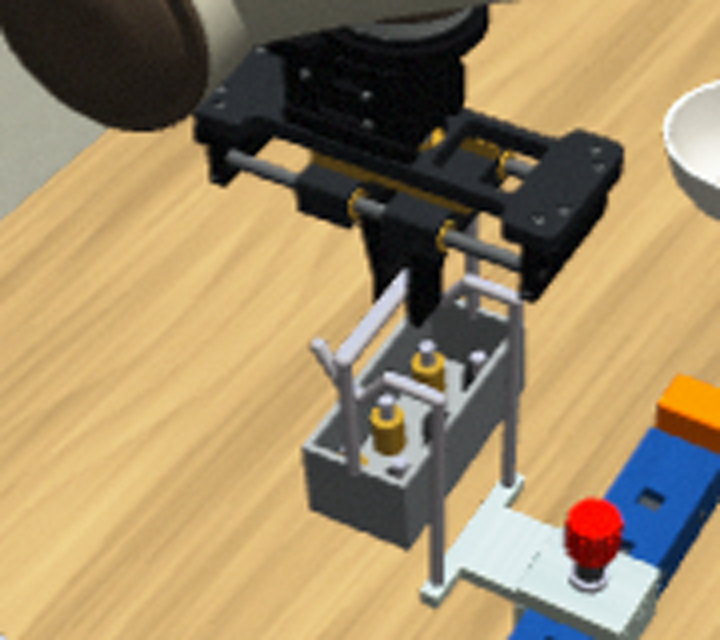

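Request:
{"op": "apply_moves", "data": {
  "xyz": [
    [0,-0.003,0],
    [0,-0.003,-0.001],
    [0.005,0,0],
    [0.006,0,0],
    [0.006,0,0],
    [0.006,0,0],
    [0.005,0,0],
    [0,0,0]
  ],
  "twist": [0,0,0,0,0,0,0,0],
  "claw": [0,0,0,0,0,0,0,0]
}}

```text
time_s: 12.3
tcp_pos: [0.5608, -0.0911, 0.1869]
ee_rot: [[-0.013, -0.998, -0.058], [0.007, -0.058, 0.998], [-1.0, 0.013, 0.008]]
wrist_force: [-0.1, 0.4, -3.1]
gripper_width: 0.1
```

```bash
python3 to.py .5592 -.0915 .179 183.1 1
python3 - <<'E'
from h import *
d=snap("side","side5")
a=cv2.imread("pics/side5.png")[130:290,220:400]; cv2.imwrite("pics/s5z.png",cv2.resize(a,None,fx=4,fy=4,interpolation=cv2.INTER_CUBIC))
E
```

```text
t 12.3 p [ 0.5608 -0.0911  0.1869] yaw -176.68 tilt [-1.     0.013  0.008] F [-0.1  0.4 -3.1] w 0.1
total now-frame [ 0.008   0.0015 -0.0004] target-frame [ 0.0079  0.0016 -0.0003] /n [ 0.0079  0.0016 -0.0003] twist 0.22
```

View pics/s5z.png

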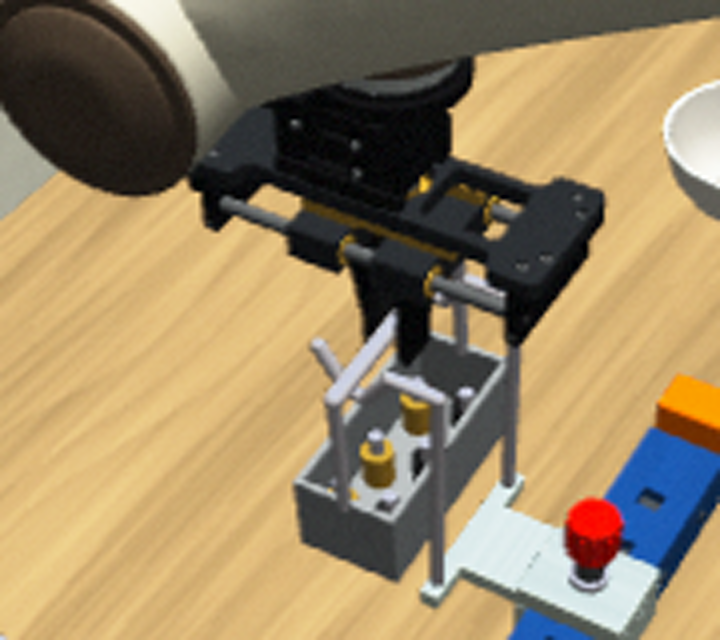

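Bar is between tips and the crest; nearly seated. Lower the rest slowly.

Request:
{"op": "apply_moves", "data": {
  "xyz": [
    [0.003,0.001,0],
    [0.003,0,0],
    [0.002,0,0],
    [0,0,0]
  ],
  "twist": [0,0,0,0],
  "claw": [0,0,0,0]
}}

```text
time_s: 12.75
tcp_pos: [0.5606, -0.0913, 0.1802]
ee_rot: [[-0.01, -0.998, -0.058], [0.007, -0.058, 0.998], [-1.0, 0.009, 0.007]]
wrist_force: [-1.0, 0.6, -1.0]
gripper_width: 0.102
```

```bash
python3 to.py .5592 -.0915 .179 183.1 1
```

```text
t 12.75 p [ 0.5606 -0.0913  0.1802] yaw -176.65 tilt [-1.     0.009  0.007] F [-1.   0.6 -1. ] w 0.102
total now-frame [ 0.0012  0.0014 -0.0002] target-frame [ 0.0012  0.0014 -0.0001] /n [ 0.0012  0.0014 -0.0001] twist 0.25
```

Request:
{"op": "apply_moves", "data": {
  "xyz": [
    [0.002,0.0005,0],
    [0.001,0,0],
    [0,0,0],
    [0,0,0],
    [0,0,0],
    [0,0,0],
    [0,0,0],
    [0,0,0]
  ],
  "twist": [0,0,0,0,0,0,0,0],
  "claw": [0,0,0,0.15,0.2,0.3,0.4,0.4]
}}

```text
time_s: 13.55
tcp_pos: [0.562, -0.0915, 0.1801]
ee_rot: [[-0.003, -0.998, -0.059], [0.006, -0.059, 0.998], [-1.0, 0.003, 0.006]]
wrist_force: [-0.1, 0.8, 0.2]
gripper_width: 0.359
```

```bash
python3 to.py .5592 -.0915 .179 183.1 1
python3 - <<'E'
from h import *
d=snap("side","side6")
a=cv2.imread("pics/side6.png")[130:290,220:400]; cv2.imwrite("pics/s6z.png",cv2.resize(a,None,fx=4,fy=4,interpolation=cv2.INTER_CUBIC))
E
```

```text
t 13.55 p [ 0.562  -0.0915  0.1801] yaw -176.59 tilt [-1.     0.003  0.006] F [-0.1  0.8  0.2] w 0.359
total now-frame [0.0011 0.0028 0.0001] target-frame [0.0011 0.0028 0.0001] /n [0.0011 0.0028 0.0001] twist 0.31
```

View pics/s6z.png

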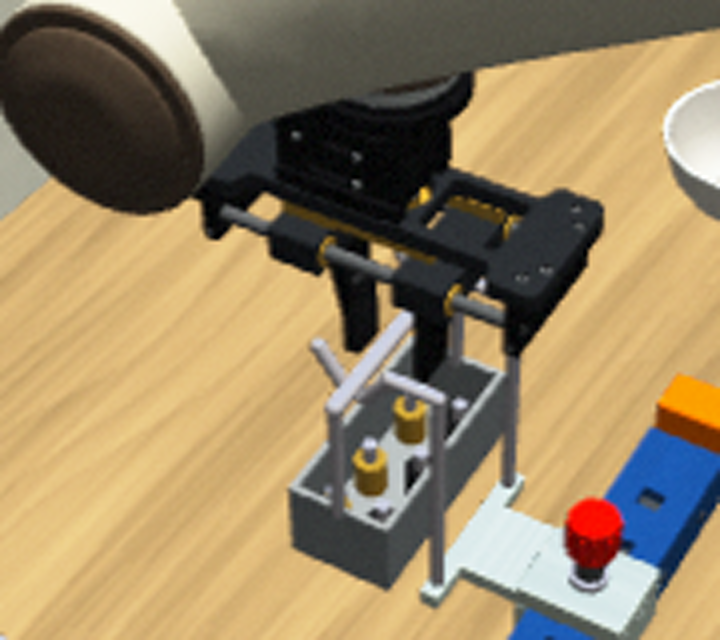

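Request:
{"op": "apply_moves", "data": {
  "xyz": [
    [-0.005,0,0],
    [-0.008,0,0],
    [-0.012,0,0],
    [-0.015,0,0],
    [-0.02,0,0],
    [-0.02,0,0],
    [-0.02,0,0],
    [-0.02,0,0],
    [-0.01,0,0],
    [0,0,0]
  ],
  "twist": [0,0,0,0,0,0,0,0,0,0],
  "claw": [0.4,0.4,0.4,0.4,0.4,0.4,0.4,0.4,0.4,0.4]
}}

```text
time_s: 14.6
tcp_pos: [0.563, -0.0927, 0.324]
ee_rot: [[0.005, -0.998, -0.06], [0.005, -0.06, 0.998], [-1.0, -0.005, 0.005]]
wrist_force: [-0.7, 0.6, 0.2]
gripper_width: 0.402
```

```bash
python3 to.py .443 -.0975 .28 93.1 12
python3 - <<'E'
from h import *
d=snap("side","side7")
a=cv2.imread("pics/side7.png")[130:290,220:400]; cv2.imwrite("pics/s7z.png",cv2.resize(a,None,fx=4,fy=4,interpolation=cv2.INTER_CUBIC))
E
```

```text
t 14.6 p [ 0.563  -0.0927  0.324 ] yaw -176.57 tilt [-1.    -0.005  0.005] F [-0.7  0.6  0.2] w 0.402
total now-frame [0.0434 0.1203 0.0022] target-frame [ 0.044   0.0017 -0.12  ] /n [ 0.0037  0.0001 -0.01  ] twist 90.33
```

View pics/s7z.png

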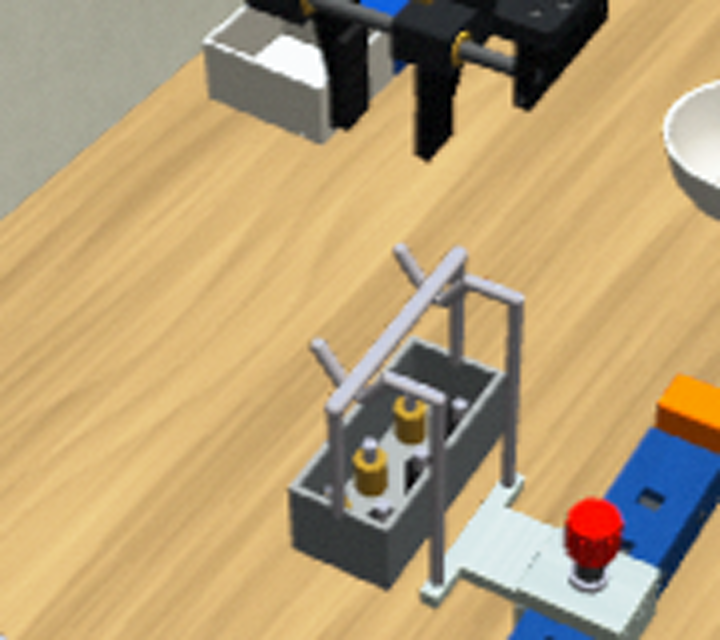

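Request:
{"op": "apply_moves", "data": {
  "xyz": [
    [0,0,0],
    [0,0,0],
    [0,0,0],
    [0,0,0],
    [0,0,0],
    [0,0,0],
    [0,0,0],
    [0,0,0],
    [0,0,0],
    [0,0,0],
    [0,0,0],
    [0,0,0]
  ],
  "twist": [5,8.5,8.5,8.5,8.5,8.5,8.5,8.5,8.5,8.5,6,2.5],
  "claw": [0.7,0.7,0.7,0.7,0.7,0.7,0.7,0.7,0.7,0.7,0.7,0.7]
}}

```text
time_s: 15.85
tcp_pos: [0.5555, -0.0915, 0.3063]
ee_rot: [[-0.027, -0.03, 0.999], [0.008, 1.0, 0.03], [-1.0, 0.009, -0.027]]
wrist_force: [-0.9, 0.2, -0.2]
gripper_width: 0.699
```

```bash
python3 to.py .443 -.0975 .25 93.1 10
```

```text
t 15.85 p [ 0.5555 -0.0915  0.3063] yaw 91.73 tilt [-1.     0.009 -0.027] F [-0.9  0.2 -0.2] w 0.699
total now-frame [ 0.0593 -0.003  -0.1111] target-frame [ 5.630e-02  1.000e-04 -1.127e-01] /n [ 0.0056  0.     -0.0113] twist -1.37
```

Request:
{"op": "apply_moves", "data": {
  "xyz": [
    [0,0,-0.008],
    [0,0,-0.013],
    [0,0,-0.015],
    [0,0,-0.015],
    [0,0,-0.015],
    [0,0,-0.015],
    [0,0,-0.014],
    [0,0,-0.01],
    [0.01,0,-0.005],
    [0.01,0,0],
    [0.01,0,0],
    [0,0,0]
  ],
  "twist": [-1.4,0,0,0,0,0,0,0,0,0,0,0],
  "claw": [0.7,0.7,0.7,0.7,0.7,0.7,0.7,0.7,0.7,0.7,0.7,0.7]
}}

```text
time_s: 17.05
tcp_pos: [0.431, -0.0981, 0.2696]
ee_rot: [[-0.046, -0.074, 0.996], [0.009, 0.997, 0.075], [-0.999, 0.013, -0.045]]
wrist_force: [-0.7, 0.1, 0.3]
gripper_width: 0.704
```

```bash
python3 to.py .443 -.0975 .09 93.1 10
python3 - <<'E'
from h import *
d=snap("side","side8");snap("top","top8")
E
```

```text
t 17.05 p [ 0.431  -0.0981  0.2696] yaw 94.26 tilt [-0.999  0.013 -0.045] F [-0.7  0.1  0.3] w 0.704
total now-frame [ 0.1789 -0.0026  0.0201] target-frame [ 1.796e-01 -1.000e-04  1.200e-02] /n [ 0.018  -0.      0.0012] twist 1.16
```

View pics/side8.png

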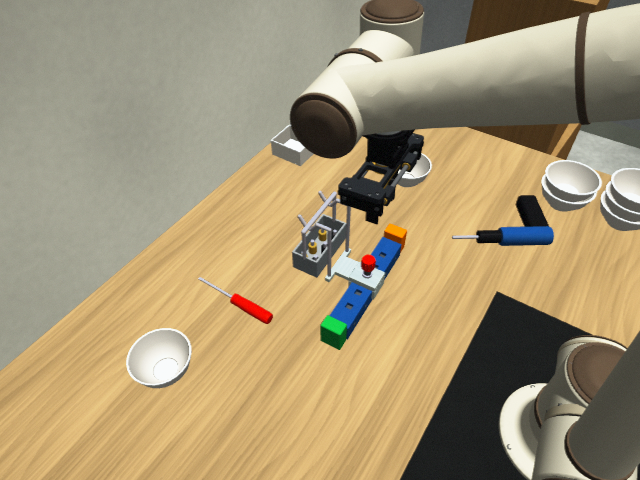

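View pics/top8.png

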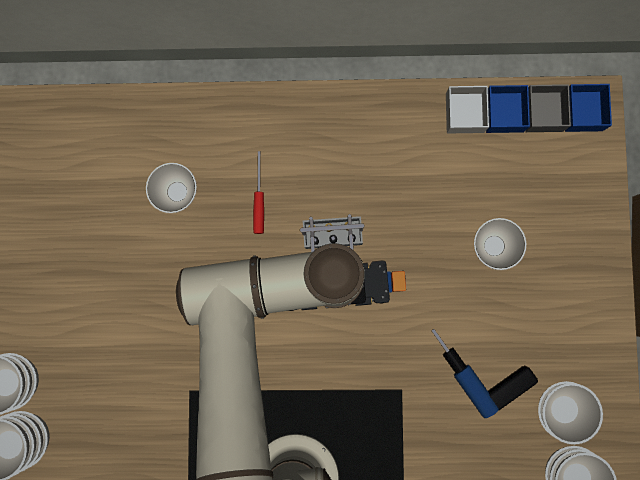

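Request:
{"op": "apply_moves", "data": {
  "xyz": [
    [0.008,0,0.003],
    [0.012,0,0.003],
    [0.014,0,0.003],
    [0.014,0,0.002],
    [0.014,0,0.002],
    [0.014,0,0.001],
    [0.012,0,0.001],
    [0.008,0,0],
    [0,0,0]
  ],
  "twist": [1.1,0,0,0,0,0,0,0,0],
  "claw": [0.7,0.7,0.7,0.7,0.7,0.7,0.7,0.7,0.7]
}}

```text
time_s: 18.05
tcp_pos: [0.4486, -0.096, 0.1693]
ee_rot: [[-0.039, -0.049, 0.998], [0.009, 0.999, 0.05], [-0.999, 0.01, -0.038]]
wrist_force: [0.1, -0.1, -0.3]
gripper_width: 0.7
```

```bash
python3 to.py .443 -.0975 .09 93.1 10
python3 - <<'E'
from h import *
d=snap("side","side9")
a=cv2.imread("pics/side9.png")[130:330,280:460]; cv2.imwrite("pics/s9z.png",cv2.resize(a,None,fx=3,fy=3,interpolation=cv2.INTER_CUBIC))
E
```

```text
t 18.05 p [ 0.4486 -0.096   0.1693] yaw 92.83 tilt [-0.999  0.01  -0.038] F [ 0.1 -0.1 -0.3] w 0.7
total now-frame [ 0.0794 -0.002  -0.0026] target-frame [ 0.0793 -0.0012 -0.0057] /n [ 0.0079 -0.0001 -0.0006] twist -0.27
```

View pics/s9z.png

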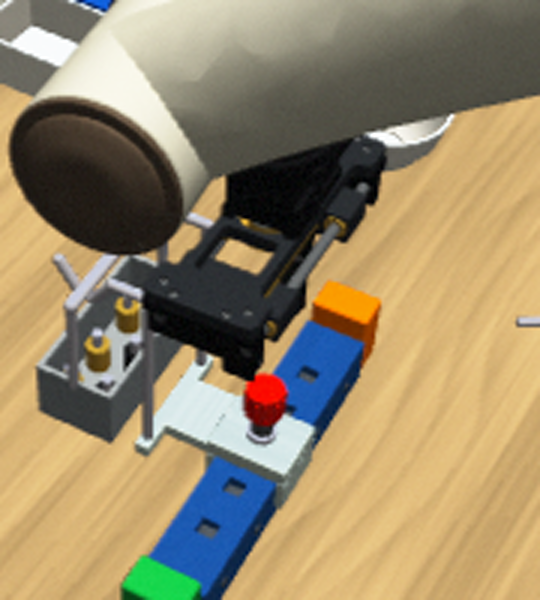

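Request:
{"op": "apply_moves", "data": {
  "xyz": [
    [0.008,-0.001,-0.001],
    [0.01,-0.001,-0.001],
    [0.01,0,0],
    [0.01,0,0],
    [0.006,0,0],
    [0,0,0]
  ],
  "twist": [0,0,0,0,0,0],
  "claw": [0.7,0.7,0.7,0.7,0.7,0.7]
}}

```text
time_s: 18.7
tcp_pos: [0.4462, -0.098, 0.1235]
ee_rot: [[-0.035, -0.049, 0.998], [0.009, 0.999, 0.05], [-0.999, 0.01, -0.034]]
wrist_force: [0.8, -0.6, 0.3]
gripper_width: 0.7
```

```bash
python3 to.py .443 -.0975 .089 93.1 10
python3 - <<'E'
from h import *
d=snap("side","side10")
a=cv2.imread("pics/side10.png")[130:330,280:460]; cv2.imwrite("pics/s10z.png",cv2.resize(a,None,fx=3,fy=3,interpolation=cv2.INTER_CUBIC))
E
```

```text
t 18.7 p [ 0.4462 -0.098   0.1235] yaw 92.83 tilt [-0.999  0.01  -0.034] F [ 0.8 -0.6  0.3] w 0.7
total now-frame [ 0.0345  0.0003 -0.002 ] target-frame [ 0.0345  0.0006 -0.0031] /n [ 0.0034  0.0001 -0.0003] twist -0.27
```

View pics/s10z.png

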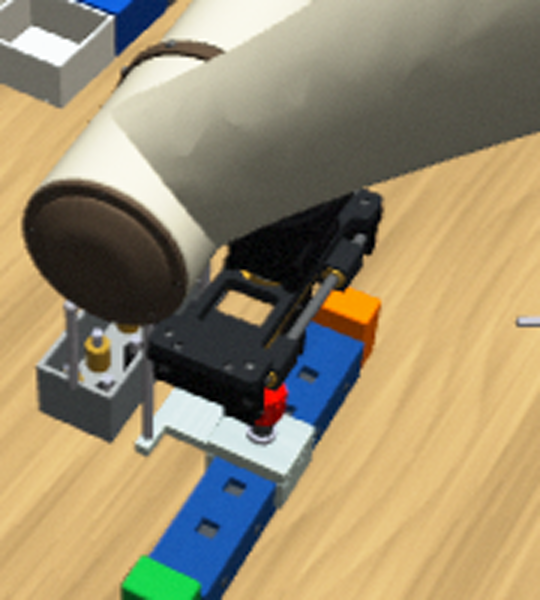

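Run:
```python
from h import *
a=imaging.capture("side"); b=imaging.capture("top")
print(tri(a,(325,125),b,(183,295)))
```

```text
[0.41544599 0.11460314 0.56891204]
```

Request:
{"op": "apply_moves", "data": {
  "xyz": [
    [0.008,0,-0.001],
    [0.008,0,-0.001],
    [0.008,0,0],
    [0.006,0,0],
    [0.004,0,0],
    [0,0,0]
  ],
  "twist": [0,0,0,0,0,0],
  "claw": [0.7,0.7,0.7,0.7,0.7,0.7]
}}

```text
time_s: 19.45
tcp_pos: [0.4442, -0.0976, 0.0883]
ee_rot: [[-0.03, -0.05, 0.998], [0.009, 0.999, 0.05], [-0.999, 0.01, -0.03]]
wrist_force: [0.7, -0.8, 0.3]
gripper_width: 0.698
```

```bash
python3 to.py .443 -.0975 .089 93.1 10
```

```text
t 19.45 p [ 0.4442 -0.0976  0.0883] yaw 92.86 tilt [-0.999  0.01  -0.03 ] F [ 0.7 -0.8  0.3] w 0.698
total now-frame [-0.0006  0.0002 -0.0012] target-frame [-0.0007  0.0002 -0.0012] /n [-0.0001  0.     -0.0001] twist -0.24
```

Request:
{"op": "apply_moves", "data": {
  "xyz": [
    [0,0,0],
    [0,0,0],
    [0,0,0],
    [0,0,0],
    [0,0,0],
    [0,0,0],
    [0,0,0],
    [0,0,0]
  ],
  "twist": [0,0,0,0,0,0,0,0],
  "claw": [0.5,0.4,0.3,0.2,0,0,0,0]
}}

```text
time_s: 20.25
tcp_pos: [0.445, -0.0975, 0.0889]
ee_rot: [[-0.028, -0.05, 0.998], [0.009, 0.999, 0.05], [-1.0, 0.01, -0.028]]
wrist_force: [0.1, 0.2, -0.2]
gripper_width: 0.31
```

```bash
python3 to.py .443 -.0975 .089 93.1 10
```

```text
t 20.25 p [ 0.445  -0.0975  0.0889] yaw 92.87 tilt [-1.     0.01  -0.028] F [ 0.1  0.2 -0.2] w 0.31
total now-frame [-0.      0.0001 -0.002 ] target-frame [-0.0001  0.0002 -0.002 ] /n [-0.      0.     -0.0002] twist -0.23
```

Request:
{"op": "apply_moves", "data": {
  "xyz": [
    [-0.004,0,0],
    [-0.004,0,0],
    [-0.004,0,0],
    [-0.004,0,0],
    [0,0,0]
  ],
  "twist": [0,0,0,0,0],
  "claw": [0,0,0,0,0]
}}

```text
time_s: 20.75
tcp_pos: [0.4449, -0.0975, 0.1038]
ee_rot: [[-0.03, -0.049, 0.998], [0.01, 0.999, 0.049], [-1.0, 0.011, -0.029]]
wrist_force: [2.7, -1.2, -9.2]
gripper_width: 0.307
```

```bash
python3 to.py .443 -.0975 .105 93.1 10
```

```text
t 20.75 p [ 0.4449 -0.0975  0.1038] yaw 92.8 tilt [-1.     0.011 -0.029] F [ 2.7 -1.2 -9.2] w 0.307
total now-frame [-0.0011  0.0001 -0.0019] target-frame [-0.0012  0.0001 -0.0019] /n [-0.0001  0.     -0.0002] twist -0.3
```

Request:
{"op": "apply_moves", "data": {
  "xyz": [
    [-0.001,0.002,0],
    [0,0.004,0],
    [0,0.004,0],
    [0,0.004,0],
    [0,0.004,0],
    [0,0.004,0]
  ],
  "twist": [0,0,0,0,0,0],
  "claw": [0,0,0,0,0,0]
}}

```text
time_s: 21.35
tcp_pos: [0.4436, -0.0746, 0.1046]
ee_rot: [[-0.03, -0.049, 0.998], [0.009, 0.999, 0.049], [-1.0, 0.01, -0.03]]
wrist_force: [3.1, -2.9, -9.5]
gripper_width: 0.312
```

```bash
python3 to.py .4427 -.0576 .105 93.1 4
```

```text
t 21.35 p [ 0.4436 -0.0746  0.1046] yaw 92.78 tilt [-1.    0.01 -0.03] F [ 3.1 -2.9 -9.5] w 0.312
total now-frame [-0.0002  0.017  -0.0001] target-frame [-0.0004  0.017   0.    ] /n [-0.0001  0.0042  0.    ] twist -0.32
```

Request:
{"op": "apply_moves", "data": {
  "xyz": [
    [0,0.004,0],
    [0,0.004,0],
    [0,0.004,0],
    [0,0.003,0],
    [0,0.001,0],
    [0,0,0]
  ],
  "twist": [0,0,0,0,0,0],
  "claw": [0,0,0,0,0,0]
}}

```text
time_s: 21.95
tcp_pos: [0.4426, -0.0563, 0.1048]
ee_rot: [[-0.03, -0.05, 0.998], [0.009, 0.999, 0.05], [-0.999, 0.01, -0.03]]
wrist_force: [3.3, -2.2, -9.6]
gripper_width: 0.311
```

```bash
python3 to.py .4427 -.0576 .088 93.1 4
python3 - <<'E'
from h import *
d=snap("side","side11"); b=snap("top","top11")
a=cv2.imread("pics/side11.png")[130:330,280:460]; cv2.imwrite("pics/s11z.png",cv2.resize(a,None,fx=3,fy=3,interpolation=cv2.INTER_CUBIC))
E
```

```text
t 21.95 p [ 0.4426 -0.0563  0.1048] yaw 92.85 tilt [-0.999  0.01  -0.03 ] F [ 3.3 -2.2 -9.6] w 0.311
total now-frame [ 0.0167 -0.0015  0.0005] target-frame [ 0.0168 -0.0013 -0.    ] /n [ 0.0042 -0.0003 -0.    ] twist -0.25
```

View pics/s11z.png

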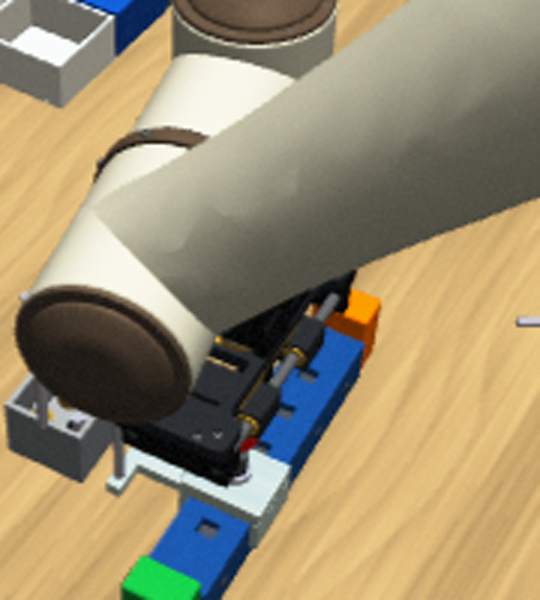

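Request:
{"op": "apply_moves", "data": {
  "xyz": [
    [0,-0.001,0],
    [0,-0.0005,0],
    [0.004,0,0],
    [0.004,0,0],
    [0.004,0,0],
    [0.003,0,0],
    [0,0,0]
  ],
  "twist": [0,0,0,0,0,0,0],
  "claw": [0,0,0,0,0,0,0]
}}

```text
time_s: 22.75
tcp_pos: [0.4427, -0.0571, 0.089]
ee_rot: [[-0.029, -0.049, 0.998], [0.011, 0.999, 0.049], [-1.0, 0.012, -0.029]]
wrist_force: [1.9, 1.1, -4.2]
gripper_width: 0.312
```

```bash
python3 to.py .4427 -.0576 .0885 93.1 4
```

```text
t 22.75 p [ 0.4427 -0.0571  0.089 ] yaw 92.8 tilt [-1.     0.012 -0.029] F [ 1.9  1.1 -4.2] w 0.312
total now-frame [ 0.0005 -0.0005 -0.    ] target-frame [ 0.0005 -0.0004 -0.0001] /n [ 0.0001 -0.0001 -0.    ] twist -0.3
```

Request:
{"op": "apply_moves", "data": {
  "xyz": [
    [0.002,0,0],
    [0.001,0,0],
    [0,0,0]
  ],
  "twist": [0,0,0],
  "claw": [0,0,0]
}}

```text
time_s: 23.05
tcp_pos: [0.4428, -0.0575, 0.0892]
ee_rot: [[-0.03, -0.051, 0.998], [0.009, 0.999, 0.051], [-1.0, 0.011, -0.029]]
wrist_force: [1.8, 0.7, -7.3]
gripper_width: 0.31
```

```bash
python3 to.py .4427 -.0576 .0885 93.1 4
```

```text
t 23.05 p [ 0.4428 -0.0575  0.0892] yaw 92.9 tilt [-1.     0.011 -0.029] F [ 1.8  0.7 -7.3] w 0.31
total now-frame [ 0.0007 -0.0001 -0.    ] target-frame [ 0.0007 -0.0001 -0.0001] /n [ 0.0002 -0.     -0.    ] twist -0.2
```

Request:
{"op": "apply_moves", "data": {
  "xyz": [
    [0.003,0,0],
    [0.003,0,0],
    [0.003,0,0]
  ],
  "twist": [0,0,0],
  "claw": [0,0,0]
}}

```text
time_s: 23.35
tcp_pos: [0.4432, -0.0581, 0.0886]
ee_rot: [[-0.03, -0.055, 0.998], [0.005, 0.998, 0.055], [-1.0, 0.007, -0.029]]
wrist_force: [-8.5, 5.3, 21.9]
gripper_width: 0.309
```

```bash
python3 to.py .4427 -.0576 .0885 93.1 4
```

```text
t 23.35 p [ 0.4432 -0.0581  0.0886] yaw 93.16 tilt [-1.     0.007 -0.029] F [-8.5  5.3 21.9] w 0.309
total now-frame [ 0.0002  0.0006 -0.0005] target-frame [ 0.0001  0.0006 -0.0005] /n [ 0.      0.0001 -0.0001] twist 0.06
```

Request:
{"op": "apply_moves", "data": {
  "xyz": [
    [0.0015,0,0],
    [0.0015,0,0]
  ],
  "twist": [0,0],
  "claw": [0,0]
}}

```text
time_s: 23.55
tcp_pos: [0.4429, -0.0581, 0.0888]
ee_rot: [[-0.029, -0.055, 0.998], [0.005, 0.998, 0.055], [-1.0, 0.007, -0.028]]
wrist_force: [-2.9, 2.1, 6.7]
gripper_width: 0.315
```

```bash
python3 - <<'E'
from h import *
d=snap("side","side12"); b=snap("top","top12")
a=cv2.imread("pics/side12.png")[180:330,260:400]; cv2.imwrite("pics/s12z.png",cv2.resize(a,None,fx=4,fy=4,interpolation=cv2.INTER_CUBIC))
a=cv2.imread("pics/top12.png")[180:320,240:440]; cv2.imwrite("pics/t12z.png",cv2.resize(a,None,fx=4,fy=4,interpolation=cv2.INTER_CUBIC))
E
python3 to.py
```

```text
t 23.65 p [ 0.443  -0.0581  0.0888] yaw 93.16 tilt [-1.     0.007 -0.029] F [-1.4  3.2  9.2] w 0.313
```

View pics/s12z.png

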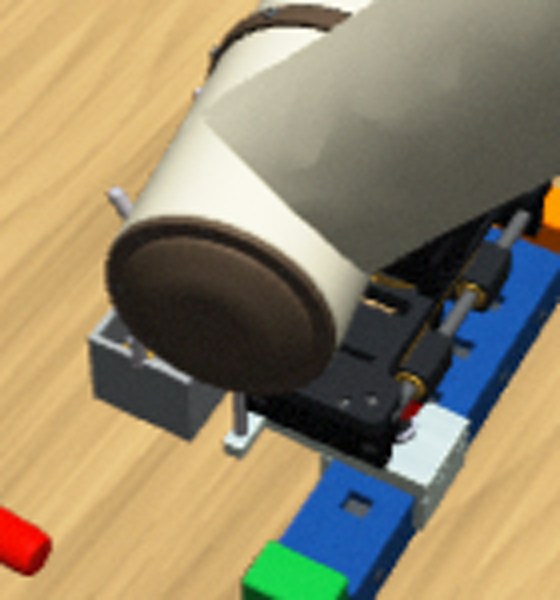

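View pics/t12z.png

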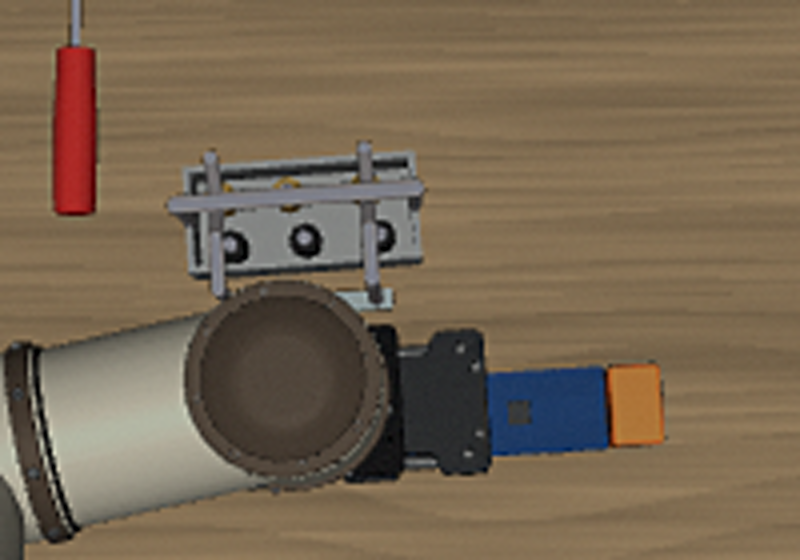

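```bash
python3 -c "
from station import job
print(job.finish_job())"; python3 to.py
```

```text
the job is handed in; nothing more can be done
None
the job is handed in; nothing more can be done
```

The basket is hanging by its handle on both hooks. The carriage is one hole further along towards the green end block, and the arm is still gripping the red knob and pressing it down. I handed the job in at about 23.7 s.

**Last checks:**
- **Basket:** the final top picture shows the bar lying across both hook seats.
- **Carriage:** it moved about 40 mm along the rail. By the tool position along the rail, it stopped within about 1 mm of where I planned.
- **Pin:** with a firm push (22 N), the knob came to rest within 0.3 mm of its height when I first gripped it, so I take the pin to be fully home. I could not see the pin itself.
- **Hold at hand-in:** the arm was pressing down with about 9 N, and the opening read about 27 mm, which fits the 28 mm knob.

**What disagreed:**
- **First let-down:** the wrist still read a 4 to 7 N downward pull at nearly the same height. I pushed down further until it reached a firm stop.
- **Tool tilt:** the gripper leaned 1 to 3° during the moves, with no visible effect.

The bowls and screwdriver were not touched. The last side picture was partly blocked by the wrist.

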